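# Load a control module into the test fixture until its drop catch locks

### The job

Take the control module by its pull tongue and slide it, housing first, into the guide of the test fixture, so that the front edge of the housing lifts the hinged drop catch; keep pushing gently against the sprung contact block until the catch falls down behind the housing, but drive the block little farther than that. Then let go, so that the module sits straight in the guide, pressed back against the dropped catch. Do not touch the catch with the gripper, and leave the other things on the desk where they are.

Things in the scene. Friction and masses are not known exactly. Their poses are not given: they have to be found in the camera images.
- module_grip (a point): Grip point on the loose control module (0.16 kg): middle of the black pull tongue's section, 60 mm behind the housing's rear face, 22 mm above the housing's underside. The tongue is 12 mm wide (y), 16 mm high, 72 mm long, sticks out of the middle of the rear face. x points along the tongue to the housing (its front face is at x = +130 mm), z up. It starts on the 3 mm thick mouse pad.
- module_housing (a point): Centre (half-way up) of the module's light metal housing, 70 x 50 x 46 mm (x, y, z), same axes as module_grip, which lies 95 mm behind it (-x) and 1 mm lower. The front face (+x, away from the tongue) goes into the fixture first.
- dock: Fixed bed of the test fixture, a metal plate from x = -38 (sloping lip to -52) to +112 mm, 92 mm wide, 10 mm thick. Origin on the desk top, on the guide's middle line; x points into the guide, z up. The module slides on the plate between two walls 53 mm apart and 16 mm high, flared to about 62 mm at the mouth. On it stands a grey carriage (92 mm wide, 62 mm high) with the catch and contact block.
- carriage_mid (a point): Point on the guide's middle line, on the plate (z = 10 mm over the desk), 7 mm nearer than the dock's origin: the back face of the dropped catch is here when the carriage is in its middle setting, but it is clamped anywhere up to 15 mm nearer or farther along x, not reported. From that back face the catch's ramp reaches 27 mm towards the mouth; the free contact block's front lies 64 mm farther in.
- catch (a joint): Catch angle, rad: 0 = down on its stop, grows as it lifts. A steel bar (top 66 mm up) across the guide on two arms, hinged 60 mm farther in, 40 mm above the desk; falls by its weight (90 g). Down, its lower edge is 43 mm above the desk, 13 mm below the housing's top, clear over the tongue; near face a 36 degree ramp. About 0.2 on the housing; falls when that is 2-3 mm past its final place.
- plunger (a joint): Travel (m) of the black sprung contact block, 34 x 24 mm, centre 33 mm above the desk, that meets the housing's front face: 0 = free, grows as it is pushed in, ends at 0.018. Its spring gives 2.4 N at 0 and 1.2 N more per mm. Module held by the catch: about 0.006 (10 N). The catch falls at about 0.008 (12 N). Beyond 0.012 (17 N) it is driven too far.
- kapton_tape: Roll of amber tape lying flat, 60 x 60 x 12 mm, origin under its centre; leave it alone.
- driver_grey: Grey precision screwdriver lying on the desk, 150 x 13 x 13 mm; leave it alone.
- side_cutters: Side cutters with red handles lying near the desk's left edge, 116 x 47 x 10 mm; leave them alone.
- battery_9v: Nine-volt block battery standing, 18 x 26 x 48 mm; leave it alone.

How it is judged:
By the outcome, as a careful person would: the job done as asked, in the order asked, and still so for the second after the job is handed in, with the robot touching nothing.
It also fails if it takes over 58 s, if anything falls off the work surface, if the arm or the gripper's body presses on something with over 40 N, if the wrist force passes 120 N, or if a joint passes its speed limit or range.

### The arm

A 6-joint arm with a two-finger parallel gripper is mounted at the origin on a cart in front of the work surface, level with it; the furniture and walls round the work are solid. World frame = base frame: x ahead of the robot, y to its left, z up, the work surface at z = 0. Lengths are in m, angles in rad, forces in N, time in s.
With the tool pointing down it reaches from about 0.25 to 0.775 m from the base axis. Payload 4 kg.
Tool frame: the origin (TCP) lies on the centre line of the jaws, within the pads' length; the fingertips stand 22 mm ahead of it and the grasp point (between the pads) lies 3 mm ahead of it (robot.tip_extent is the distance from the TCP to the fingertips, in m); z points along the fingers, y is the line along which they close (so a half turn about z gives the same grasp; the last joint's range is limited). The gripper opens to 85 mm and grips with 20 to 120 N. Pads are 22 mm wide; open, the fingers measure 114 mm over their backs; the gripper's body (76 mm by 85 mm) begins 54 mm behind the grasp point. The pads swing forward as they close: fully open they stand 13 mm farther back than shut.
Start: joints at [1.214, 0.087, 1.371, -0, 1.684, -0.103], TCP at [0.138, 0.532, 0.221] pointing down, gripper open.
Joint ranges: [-3.1, 3.1], [-0.76, 2.03], [0.27, 2.55], [-1.08, 4.22], [0.17, 2.65], [-2.57, 2.57]. Speed limits (rad/s): [2.79, 2.79, 3.14, 3.14, 3.14, 3.14].

### API

Orientations are given as a rotation vector (axis times angle).
In Python, from bench import robot gives the robot as it stands. The module is installed in compiled form; this text tells all that it offers.
- The arm moves only by the tool carry_out, never from a script. Its argument "motion" is a list of rows, each an object of numbers: "rx", "ry", "rz": the turn, a rotation vector about the tool's x, y, z in degrees; "tx", "ty", "tz": the shift along the tool's x, y, z in mm; "grip": the opening, from 0 (shut) to 1 (fully open). In form: [{"rx": .., "ry": .., "rz": .., "tx": .., "ty": .., "tz": .., "grip": ..}, ...]. A call has 1 to 20 rows; each row is the pose to reach, as a shift and turn from the pose commanded when the call began, along the tool's axes at that moment; what a row does not reach only later rows make up. A row lasts 1/12 s, in which the tool goes at most 41.7 mm and 7.16 degrees, less where a joint would pass 70% of its speed; a pose out of reach is approached as far as the arm can. A call with a gripper value outside its range is refused whole. The fingers move at their own pace and stop on an object; "newtons" is the grip in N (left out, the last holds). Time passes only in rows, so rows that repeat a pose let the fingers close. It gives the time, the measured TCP pose, the force, the opening and the grip force at its end, in the units of the state.
- robot.get_obs(): the state, without advancing time (a new reading comes with each control period).
- robot.read_camera(name): name is "scene" or "top" or "wrist"; returns a dict with "image" (420x560x3 uint8, red, green, blue), "depth" (420x560 float32, m along the optical axis (not along the pixel's ray), 0 where there is no reading), "fx", "fy", "cx", "cy" (pixels), "extrinsics" (4x4, takes a point from world to camera coordinates). Camera axes: x right, y up, looking along -z (the intrinsics and any distortion apply to the point x, -y, -z); pixel columns grow to the right and rows downward; lengths in m; the calibration is good to about 2 mm. A picture is of the moment at which its call begins.
- robot.hand_in(): hands the job in; it is judged then, once.
The state is a dict: "time_s": time; "q": joint angles; "qvel": joint speeds; "joint_torque": joint torques, N m; "position": TCP position; "eef_rot": TCP orientation; "force": force on the tool from outside, world axes, zero at the start; "moment": the same for the moment, N m; "opening": finger opening in m; "gripper_force": force on a finger pad.
Only numpy, scipy, OpenCV 4.12 (cv2) and the standard library are available. Lean on these libraries where they do the work, as an engineer would, in place of code of your own. Each camera call takes 0.05 s, during which the arm holds its last target. There are 200 camera calls.

## Working session

There is one attempt and no reset: what is moved stays moved. The work goes in short steps, Python scripts to look and compute and a tool call to move; the robot and the scene stay as the last step left them, time stands still between calls to the robot, and variables do not carry over. Pictures are saved under pics/ and viewed, at most 10 in all, crops included, and the job is handed in when it is done.

Besides the shell and the picture viewer there is one more tool, called by a JSON object that holds its "method" and its "body". carry_out: Moves the arm, as the interface text tells. Its arguments: {"type":"object","properties":{"motion":{"type":"array","items":{"type":"object","properties":{"rx":{"type":"number"},"ry":{"type":"number"},"rz":{"type":"number"},"tx":{"type":"number"},"ty":{"type":"number"},"tz":{"type":"number"},"grip":{"type":"number"}}}},"newtons":{"type":"number"}},"required":["motion"]}

```bash
mkdir -p pics; cat > h.py <<'E'
import numpy as np, cv2
from bench import robot
def snap(n,f):
    c=robot.read_camera(n); np.savez(f'pics/{f}.npz',**c); cv2.imwrite(f'pics/{f}.png',c['image'][:,:,::-1]); return c
def load(f): return dict(np.load(f'pics/{f}.npz'))
def w(c,u,v,z=None):
    E=c['extrinsics']; R=E[:3,:3]; t=E[:3,3]
    r=np.array([(u-c['cx'])/c['fx'],-(v-c['cy'])/c['fy'],-1.])
    o=-R.T@t; d=R.T@r
    s=(z-o[2])/d[2] if z is not None else np.median(c['depth'][int(v)-1:int(v)+2,int(u)-1:int(u)+2])
    return o+s*d
E
python3 - <<'E'
from h import *
a=snap('top','t0');b=snap('scene','s0')
print(robot.get_obs(), a['fx'],a['extrinsics'])
E
```

```text
{'time_s': 0.1, 'q': array([ 1.21390191e+00,  8.79180070e-02,  1.37212732e+00, -6.23189688e-06,
        1.68357752e+00, -1.03068700e-01]), 'qvel': array([ 7.14498143e-04,  7.52620341e-05, -4.70961115e-03,  2.33968132e-04,
       -6.56004843e-05, -2.23319370e-03]), 'joint_torque': array([ 1.69928233e-03, -3.53013182e+01, -3.14218676e+01, -1.63678105e-04,
        7.90027989e-03,  2.58371841e-05]), 'position': array([0.13793583, 0.5319404 , 0.21952373]), 'eef_rot': array([-3.97582107e-01, -3.11587122e+00,  3.10682379e-03]), 'force': array([ 0.58751141,  0.19803556, -0.99956754]), 'moment': array([-0.03514102,  0.00408199, -0.00626332]), 'gripper_force': 0.0, 'opening': 0.08533972945599415} 417.34468312096794 [[ 0.0085155  -0.99996153 -0.00210278  0.03629689]
 [ 0.99565026  0.00828364  0.09280056 -0.53702206]
 [-0.09277957 -0.00288388  0.9956825  -1.06670851]
 [ 0.          0.          0.          1.        ]]
```

View pics/t0.png

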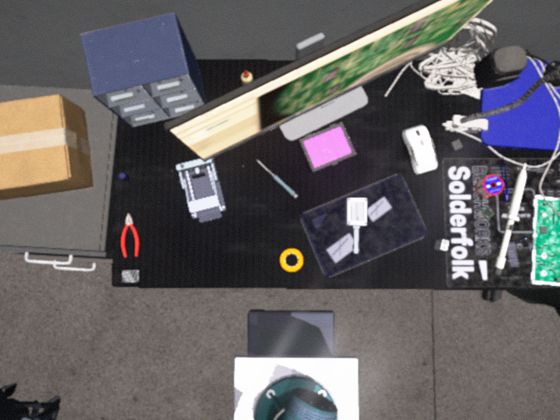

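View pics/s0.png

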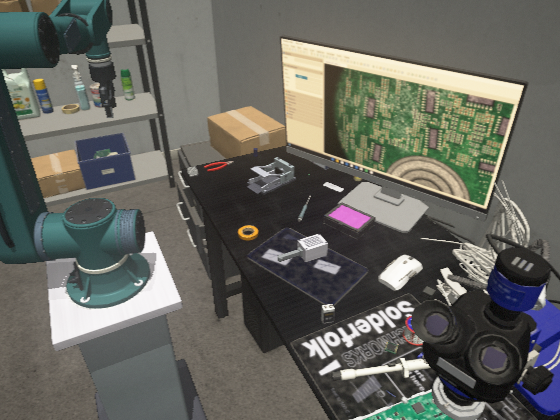

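```bash
python3 - <<'E'
from h import *
a=load('t0');i=a['image'][:,:,::-1]
A=cv2.resize(i[145:235,165:235],None,fx=5.7,fy=5.7,interpolation=cv2.INTER_CUBIC)
B=cv2.resize(i[190:260,335:380],None,fx=5.7*90/70,fy=5.7*90/70,interpolation=cv2.INTER_CUBIC)[:A.shape[0]]
print(A.shape,B.shape)
h=min(len(A),len(B));cv2.imwrite('pics/c0.png',np.hstack([A[:h],B[:h,:400]]))
for u,v in [(357,212),(356,240),(200,190),(305,400),(20,400),(200,170),(210,213)]: print(u,v,w(a,u,v),w(a,u,v,0.0))
E
```

```text
(513, 399, 3) (513, 330, 3)
357 212 [ 0.52524717 -0.15360722  0.04838338] [ 0.52933384 -0.16230809  0.        ]
356 240 [ 0.45413713 -0.1534239   0.03168398] [ 0.4546864  -0.15902824  0.        ]
200 190 [0.5842062  0.25760589 0.00703537] [0.58515359 0.25900623 0.        ]
305 400 [ 0.1102764  -0.01433191  0.1878075 ] [ 0.04420662 -0.02489871  0.        ]
20 400 [-0.23089492  1.15860152 -0.74974221] [0.03742985 0.70719398 0.        ]
200 170 [0.63748143 0.25814804 0.0114949 ] [0.63959208 0.26045095 0.        ]
210 213 [0.52260104 0.22891786 0.00976288] [0.52337332 0.2306118  0.        ]
```

View pics/c0.png

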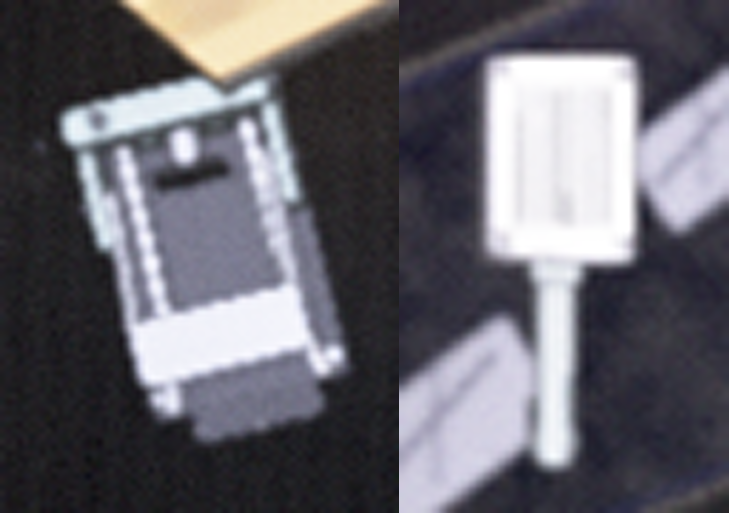

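```bash
cat >> h.py <<'E'
from scipy.spatial.transform import Rotation as Ro
def goal(p,yaw,tilt=0):
    """row (tool axes, mm/deg) bringing TCP to p, forward heading yaw deg, tilted back by tilt deg"""
    o=robot.get_obs(); R0=Ro.from_rotvec(o['eef_rot'])
    y,t=np.radians([yaw,tilt]); f=np.array([np.cos(y),np.sin(y),0]); u=np.array([0,0,1.])
    Z=np.sin(t)*f-np.cos(t)*u; Y=np.cross(u,f); X=np.cross(Y,Z)
    r=R0.inv()*Ro.from_matrix(np.c_[X,Y,Z])
    s=R0.inv().apply(np.array(p)-o['position'])*1000
    print('t',s.round(1),'r',np.degrees(r.as_rotvec()).round(2),'dist',np.linalg.norm(s).round(),'time',round(o['time_s'],2))
def state():
    o=robot.get_obs(); R=Ro.from_rotvec(o['eef_rot']).as_matrix()
    print('pos',o['position'].round(4),'yaw',np.degrees(np.arctan2(R[0,1]*-1,R[1,1])).round(2),'zax',R[:,2].round(3),'F',o['force'].round(1),'op',round(o['opening'],4),'gf',o['gripper_force'],'t',o['time_s'])
E
python3 - <<'E'
from h import *
a=load('t0')
A=lambda u,v,z:w(a,165+u/5.7,145+v/5.7,z).round(4)
B=lambda u,v,z:w(a,335+(u-399)/7.329,190+v/7.329,z).round(4)
print('housing',B(562,159,.049),'tongue end',B(556,467,.033),'front',B(560,275,.033))
for q in [(487,57),(637,57),(635,262),(487,258)]:print(B(*q,.049))
print('lip',A(200,440,.004),A(325,410,.004),'catch back',A(135,325,.066),A(300,290,.066),'walls/carr',A(65,125,.062),A(275,85,.062))
print('tip',robot.tip_extent)
state(); goal([.41,-.155,.20],0,20)
E
```

```text
housing [ 0.526  -0.1541  0.049 ] tongue end [ 0.419 -0.154  0.033] front [ 0.4863 -0.156   0.033 ]
[ 0.5616 -0.1282  0.049 ]
[ 0.562  -0.1806  0.049 ]
[ 0.4903 -0.1792  0.049 ]
[ 0.4912 -0.1278  0.049 ]
lip [0.4983 0.2557 0.004 ] [0.5128 0.1977 0.004 ] catch back [0.5455 0.2736 0.066 ] [0.5617 0.2009 0.066 ] walls/carr [0.6357 0.3085 0.062 ] [0.6546 0.2149 0.062 ]
tip 0.022
pos [0.1379 0.5319 0.2195] yaw -14.54 zax [-0.001 -0.002 -1.   ] F [ 0.6  0.2 -1. ] op 0.0853 gf 0.0 t 0.1
t [-435.8 -596.6   20.6] r [ -2.65 -19.92 -14.38] dist 739.0 time 0.1
```

{"method": "carry_out", "body": {"motion": [{"tx": -218, "ty": -298, "tz": 10, "rx": -1.3, "ry": -10, "rz": -7.2}, {"tx": -218, "ty": -298, "tz": 10, "rx": -1.3, "ry": -10, "rz": -7.2}, {"tx": -218, "ty": -298, "tz": 10, "rx": -1.3, "ry": -10, "rz": -7.2}, {"tx": -218, "ty": -298, "tz": 10, "rx": -1.3, "ry": -10, "rz": -7.2}, {"tx": -218, "ty": -298, "tz": 10, "rx": -1.3, "ry": -10, "rz": -7.2}, {"tx": -218, "ty": -298, "tz": 10, "rx": -1.3, "ry": -10, "rz": -7.2}, {"tx": -218, "ty": -298, "tz": 10, "rx": -1.3, "ry": -10, "rz": -7.2}, {"tx": -218, "ty": -298, "tz": 10, "rx": -1.3, "ry": -10, "rz": -7.2}, {"tx": -436, "ty": -597, "tz": 21, "rx": -2.65, "ry": -19.9, "rz": -14.4}, {"tx": -436, "ty": -597, "tz": 21, "rx": -2.65, "ry": -19.9, "rz": -14.4}, {"tx": -436, "ty": -597, "tz": 21, "rx": -2.65, "ry": -19.9, "rz": -14.4}, {"tx": -436, "ty": -597, "tz": 21, "rx": -2.65, "ry": -19.9, "rz": -14.4}, {"tx": -436, "ty": -597, "tz": 21, "rx": -2.65, "ry": -19.9, "rz": -14.4}, {"tx": -436, "ty": -597, "tz": 21, "rx": -2.65, "ry": -19.9, "rz": -14.4}, {"tx": -436, "ty": -597, "tz": 21, "rx": -2.65, "ry": -19.9, "rz": -14.4}, {"tx": -436, "ty": -597, "tz": 21, "rx": -2.65, "ry": -19.9, "rz": -14.4}, {"tx": -436, "ty": -597, "tz": 21, "rx": -2.65, "ry": -19.9, "rz": -14.4}, {"tx": -436, "ty": -597, "tz": 21, "rx": -2.65, "ry": -19.9, "rz": -14.4}, {"tx": -436, "ty": -597, "tz": 21, "rx": -2.65, "ry": -19.9, "rz": -14.4}, {"tx": -436, "ty": -597, "tz": 21, "rx": -2.65, "ry": -19.9, "rz": -14.4}]}}

```text
$.motion[0]: bad value
```

```bash
python3 - <<'E'
from h import *
state(); snap('wrist','w1'); goal([.40,-.155,.12],0,20)
E
```

```text
pos [0.1379 0.5319 0.2195] yaw -14.54 zax [-0.001 -0.002 -1.   ] F [ 0.6  0.2 -1. ] op 0.0853 gf 0.0 t 0.1
t [-426.2 -599.   100.7] r [ -2.64 -19.91 -14.38] dist 742.0 time 0.15
```

View pics/w1.png

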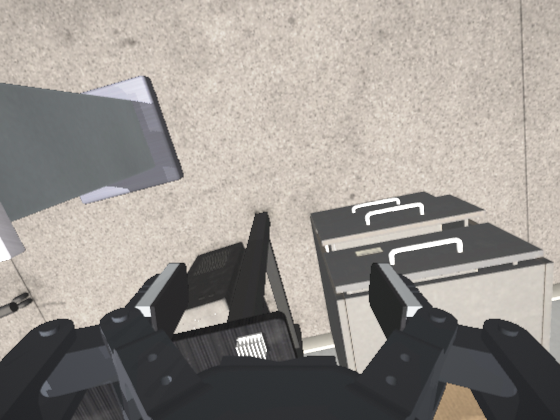

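{"method": "carry_out", "body": {"motion": [{"tx": -218, "ty": -298, "tz": 10, "rx": -1.3, "ry": -10, "rz": -7.2, "grip": 1}, {"tx": -218, "ty": -298, "tz": 10, "rx": -1.3, "ry": -10, "rz": -7.2, "grip": 1}, {"tx": -218, "ty": -298, "tz": 10, "rx": -1.3, "ry": -10, "rz": -7.2, "grip": 1}, {"tx": -218, "ty": -298, "tz": 10, "rx": -1.3, "ry": -10, "rz": -7.2, "grip": 1}, {"tx": -218, "ty": -298, "tz": 10, "rx": -1.3, "ry": -10, "rz": -7.2, "grip": 1}, {"tx": -218, "ty": -298, "tz": 10, "rx": -1.3, "ry": -10, "rz": -7.2, "grip": 1}, {"tx": -218, "ty": -298, "tz": 10, "rx": -1.3, "ry": -10, "rz": -7.2, "grip": 1}, {"tx": -218, "ty": -298, "tz": 10, "rx": -1.3, "ry": -10, "rz": -7.2, "grip": 1}, {"tx": -436, "ty": -597, "tz": 21, "rx": -2.65, "ry": -19.9, "rz": -14.4, "grip": 1}, {"tx": -436, "ty": -597, "tz": 21, "rx": -2.65, "ry": -19.9, "rz": -14.4, "grip": 1}, {"tx": -436, "ty": -597, "tz": 21, "rx": -2.65, "ry": -19.9, "rz": -14.4, "grip": 1}, {"tx": -436, "ty": -597, "tz": 21, "rx": -2.65, "ry": -19.9, "rz": -14.4, "grip": 1}, {"tx": -436, "ty": -597, "tz": 21, "rx": -2.65, "ry": -19.9, "rz": -14.4, "grip": 1}, {"tx": -436, "ty": -597, "tz": 21, "rx": -2.65, "ry": -19.9, "rz": -14.4, "grip": 1}, {"tx": -436, "ty": -597, "tz": 21, "rx": -2.65, "ry": -19.9, "rz": -14.4, "grip": 1}, {"tx": -436, "ty": -597, "tz": 21, "rx": -2.65, "ry": -19.9, "rz": -14.4, "grip": 1}, {"tx": -436, "ty": -597, "tz": 21, "rx": -2.65, "ry": -19.9, "rz": -14.4, "grip": 1}, {"tx": -436, "ty": -597, "tz": 21, "rx": -2.65, "ry": -19.9, "rz": -14.4, "grip": 1}, {"tx": -436, "ty": -597, "tz": 21, "rx": -2.65, "ry": -19.9, "rz": -14.4, "grip": 1}, {"tx": -436, "ty": -597, "tz": 21, "rx": -2.65, "ry": -19.9, "rz": -14.4, "grip": 1}], "newtons": 80}}

```text
time_s: 1.82
position: [0.41, -0.1574, 0.1983]
eef_rot: [0.007, 2.795, 0.004]
force: [-0.4, 1.2, -0.1]
opening: 0.0851
gripper_force: 0.0
```

```bash
python3 - <<'E'
from h import *
state(); snap('wrist','w2'); goal([.40,-.155,.12],0,20)
E
```

```text
pos [ 0.41   -0.1574  0.1983] yaw -0.25 zax [ 0.34   0.002 -0.94 ] F [-0.4  1.2 -0.1] op 0.0851 gf 0.0 t 1.8167
t [35.9  0.1 70.6] r [ 0.19 -0.11 -0.18] dist 79.0 time 1.87
```

View pics/w2.png

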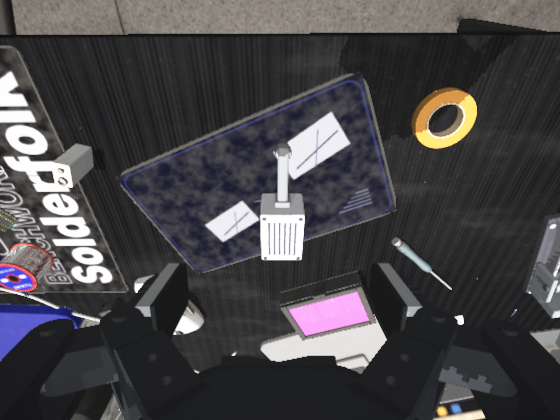

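```bash
python3 - <<'E'
from h import *
a=load('w2')
for q in [(262,222,.049),(303,221,.049),(262,260,.049),(301,259,.049),(283,150,.033),(283.5,190,.033)]: print(q,w(a,*q).round(4),w(a,q[0],q[1]).round(4))
c=lambda n:np.vstack([a['image'][n-1:n+1].mean(0)[265:305].sum(1).round()])
for n in (165,185): print(n,c(n).astype(int))
# hover above grasp point, TCP 3mm back along z from grasp
z=np.array([np.sin(np.radians(20)),0,-np.cos(np.radians(20))])
for h in (0,.07): 
  g=np.array([.431,-.155,.027+h]); goal(g-.003*z,0,20)
E
```

```text
(262, 222, 0.049) [ 0.5034 -0.1747  0.049 ] [ 0.5031 -0.1746  0.0493]
(303, 221, 0.049) [ 0.5023 -0.1289  0.049 ] [ 0.5021 -0.129   0.0492]
(262, 260, 0.049) [ 0.5631 -0.1768  0.049 ] [ 0.6121 -0.1803  0.0007]
(301, 259, 0.049) [ 0.5618 -0.1288  0.049 ] [ 0.5626 -0.1287  0.0482]
(283, 150, 0.033) [ 0.424  -0.1514  0.033 ] [ 0.4237 -0.1514  0.0336]
(283.5, 190, 0.033) [ 0.4715 -0.1506  0.033 ] [ 0.4707 -0.1506  0.0342]
165 [[134 119 112 109 104 110 110 124 140 146 147 155 376 656 698 716 714 712
  711 710 708 698 649 637 724 724 724 724 724 724 724 722 718 694 620 534
  534 638 704 720]]
185 [[138 166 188 198 206 206 196 189 186 174 166 162 396 674 700 712 711 710
  709 708 705 682 532 226 184 180 170 164 157 150 147 155 163 161 162 163
  163 164 160 152]]
t [ 38.4  -0.2 165.6] r [ 0.19 -0.11 -0.18] dist 170.0 time 1.87
t [14.6  0.1 99.8] r [ 0.19 -0.11 -0.18] dist 101.0 time 1.87
```

{"method": "carry_out", "body": {"motion": [{"tx": 15, "ty": 1.8, "tz": 100, "rx": 0.2, "ry": -0.1, "rz": 0.3, "grip": 1}, {"tx": 15, "ty": 1.8, "tz": 100, "rx": 0.2, "ry": -0.1, "rz": 0.3, "grip": 1}, {"tx": 15, "ty": 1.8, "tz": 100, "rx": 0.2, "ry": -0.1, "rz": 0.3, "grip": 0.6}, {"tx": 23, "ty": 1.8, "tz": 120, "rx": 0.2, "ry": -0.1, "rz": 0.3, "grip": 0.5}, {"tx": 30, "ty": 1.8, "tz": 143, "rx": 0.2, "ry": -0.1, "rz": 0.3, "grip": 0.5}, {"tx": 38, "ty": 1.8, "tz": 165, "rx": 0.2, "ry": -0.1, "rz": 0.3, "grip": 0.5}, {"tx": 38, "ty": 1.8, "tz": 165, "rx": 0.2, "ry": -0.1, "rz": 0.3, "grip": 0.5}, {"tx": 38, "ty": 1.8, "tz": 165, "rx": 0.2, "ry": -0.1, "rz": 0.3, "grip": 0.4}]}}

```text
time_s: 2.53
position: [0.43, -0.1504, 0.0307]
eef_rot: [0.005, 2.793, 0.003]
force: [0.4, -0.4, 0.5]
opening: 0.0346
gripper_force: 0.0
```

```bash
python3 - <<'E'
from h import *
state(); a=snap('wrist','w3')
z=np.array([np.sin(np.radians(20)),0,-np.cos(np.radians(20))])
goal(np.array([.432,-.153,.0275])-.003*z,0,20)
E
```

```text
pos [ 0.43   -0.1504  0.0307] yaw -0.18 zax [ 0.342  0.001 -0.94 ] F [ 0.4 -0.4  0.5] op 0.0346 gf 0.0 t 2.5333
t [ 1.2 -1.3  2. ] r [-0.06  0.19 -0.2 ] dist 3.0 time 2.58
```

View pics/w3.png

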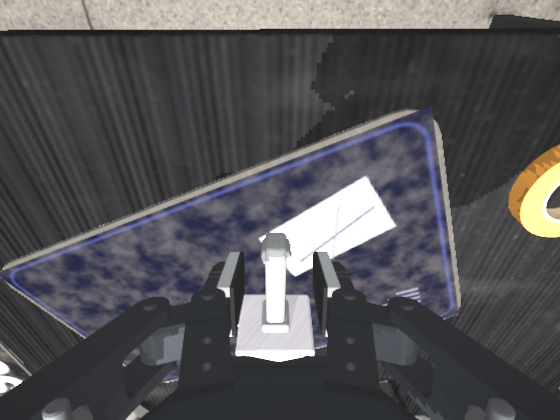

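{"method": "carry_out", "body": {"motion": [{"tx": 0, "ty": -0.8, "tz": 1, "rx": 0, "ry": 0, "rz": 0, "grip": 0}, {"tx": 0, "ty": -0.8, "tz": 1, "rx": 0, "ry": 0, "rz": 0, "grip": 0}, {"tx": 0, "ty": -0.8, "tz": 1, "rx": 0, "ry": 0, "rz": 0, "grip": 0}, {"tx": 0, "ty": -0.8, "tz": 1, "rx": 0, "ry": 0, "rz": 0, "grip": 0}, {"tx": 0, "ty": -0.8, "tz": 1, "rx": 0, "ry": 0, "rz": 0, "grip": 0}, {"tx": 0, "ty": -0.8, "tz": 1, "rx": 0, "ry": 0, "rz": 0, "grip": 0}], "newtons": 80}}

```text
time_s: 3.08
position: [0.4315, -0.1538, 0.031]
eef_rot: [0.008, 2.79, -0.001]
force: [-0.1, 0.9, 0.8]
opening: 0.0001
gripper_force: 0.0
```

```bash
python3 - <<'E'
from h import *
state(); o=robot.get_obs()['position']
goal(o+[-.02,0,.10],0,20)
d=12.5; f=np.array([np.cos(np.radians(d)),np.sin(np.radians(d)),0])
lip=np.array([.5055,.2267,0]); origin=lip+.052*f; print('origin',origin)
print('back mid',(np.array([.5536,.2373,0])-origin)@f)
E
```

```text
pos [ 0.4315 -0.1538  0.031 ] yaw -0.34 zax [ 0.344 -0.002 -0.939] F [-0.1  0.9  0.8] op 0.0001 gf 0.0 t 3.0833
t [-1.570e+01 -1.000e-01 -1.008e+02] r [-0.1   0.15 -0.32] dist 102.0 time 3.08
origin [0.55626739 0.23795486 0.        ]
back mid -0.0027459021497872774
```

```bash
python3 - <<'E'
from h import *
a=snap('wrist','w4'); b=snap('top','t4')
i=a['image'][:,:,::-1][200:400,150:420]; j=b['image'][:,:,::-1][180:280,300:420]
cv2.imwrite('pics/c4.png',np.hstack([cv2.resize(i,(540,400)),cv2.resize(j,(480,400))[:,120:370]]))
E
```

```text
(no output)
```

View pics/c4.png

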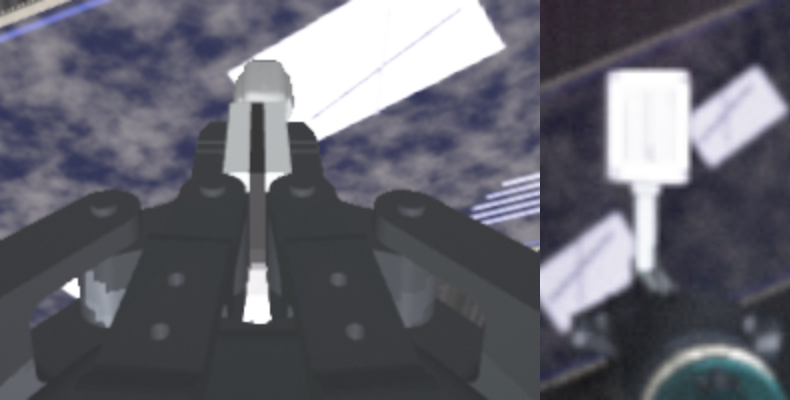

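```bash
python3 - <<'E'
from h import *
a=load('w4')
for cu,cv in [(265,75),(245,120),(275,120),(258,110),(258,200),(240,170),(280,170),(258,300),(245,140),(270,140)]:
  u,v=150+cu/2,200+cv/2; print(cu,cv,w(a,u,v).round(4))
E=a['extrinsics']
def px(p):
  q=E[:3,:3]@p+E[:3,3]; return a['cx']+a['fx']*q[0]/-q[2], a['cy']-a['fy']*q[1]/-q[2]
o=robot.get_obs();R=Ro.from_rotvec(o['eef_rot']).as_matrix()
for k in (0,.003,.022): 
  u,v=px(o['position']+R[:,2]*k+R[:,0]*.011); print(k,'crop',(u-150)*2,(v-200)*2,o['position']+R[:,2]*k+R[:,0]*.011)
E
```

```text
265 75 [ 0.4214 -0.1509  0.0255]
245 120 [ 0.4126 -0.1558  0.0508]
275 120 [ 0.4126 -0.149   0.0509]
258 110 [ 0.4147 -0.1528  0.0455]
258 200 [ 0.41   -0.1529  0.0748]
240 170 [ 0.4053 -0.1564  0.0714]
280 170 [ 0.4056 -0.1486  0.0712]
258 300 [ 0.4942 -0.1532  0.0485]
245 140 [ 0.4094 -0.1556  0.0599]
270 140 [ 0.4096 -0.1503  0.0597]
0 crop 254.79624810473933 77.5333183400266 [ 0.42105423 -0.15366954  0.02691707]
0.003 crop 254.81846801388224 73.44068507014043 [ 0.42208656 -0.15367446  0.02410028]
0.022 crop 254.9432260079784 50.46180095160304 [ 0.42862466 -0.15370565  0.00626066]
```

{"method": "carry_out", "body": {"motion": [{"tx": 0, "ty": 1, "tz": 0, "rx": 0, "ry": 0, "rz": 0, "grip": 0.4}, {"tx": 0, "ty": 1, "tz": 0, "rx": 0, "ry": 0, "rz": 0, "grip": 0.4}, {"tx": 0, "ty": 1, "tz": 0, "rx": 0, "ry": 0, "rz": 0, "grip": 0.4}, {"tx": 0, "ty": 1, "tz": 10, "rx": 0, "ry": 0, "rz": 0, "grip": 0.4}, {"tx": 0, "ty": 1, "tz": 20, "rx": 0, "ry": 0, "rz": 0, "grip": 0.4}, {"tx": 0, "ty": 1, "tz": 26, "rx": 0, "ry": 0, "rz": 0, "grip": 0.4}, {"tx": 0, "ty": 1, "tz": 26, "rx": 0, "ry": 0, "rz": 0, "grip": 0.4}]}}

```text
time_s: 3.77
position: [0.4395, -0.152, 0.0046]
eef_rot: [0.008, 2.793, 0.002]
force: [-0.2, -0.2, 0.3]
opening: 0.0341
gripper_force: 0.0
```

{"method": "carry_out", "body": {"motion": [{"tx": 0, "ty": 0, "tz": 4, "rx": 0, "ry": 0, "rz": 0, "grip": 0.4}, {"tx": 0, "ty": 0, "tz": 8, "rx": 0, "ry": 0, "rz": 0, "grip": 0.4}, {"tx": 0, "ty": 0, "tz": 12, "rx": 0, "ry": 0, "rz": 0, "grip": 0.4}, {"tx": 0, "ty": 0, "tz": 12, "rx": 0, "ry": 0, "rz": 0, "grip": 0.4}]}}

```text
time_s: 4.1
position: [0.4448, -0.1529, -0.005]
eef_rot: [0.008, 2.79, -0.001]
force: [-0.2, 0.5, -0.3]
opening: 0.0341
gripper_force: 0.2
```

```bash
python3 - <<'E'
from h import *
state(); a=snap('wrist','w5')
i=a['image'][:,:,::-1][180:380,150:420]
cv2.imwrite('pics/c5.png',cv2.resize(i,(540,400)))
E
```

```text
pos [ 0.4448 -0.1529 -0.005 ] yaw -0.33 zax [ 0.344 -0.002 -0.939] F [-0.2  0.5 -0.3] op 0.0341 gf 0.20239523146301508 t 4.1
```

View pics/c5.png

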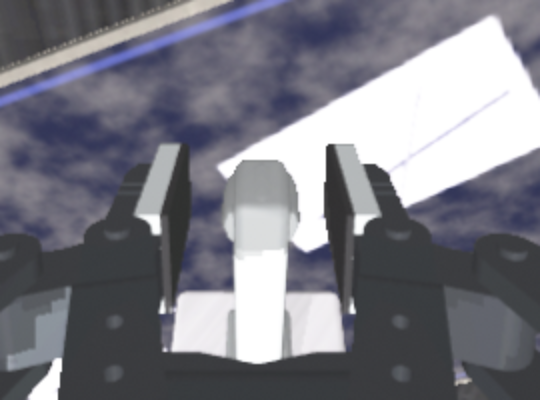

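The reported TCP is about 40 mm beyond the real pads (it now reads below the desk with no contact). The picture shows the tongue (col 262) midway between the pads (cols 180 and 330), so I close.

{"method": "carry_out", "body": {"motion": [{"tx": 0, "ty": 0.5, "tz": 1, "rx": 0, "ry": 0, "rz": 0, "grip": 0}, {"tx": 0, "ty": 0.5, "tz": 1, "rx": 0, "ry": 0, "rz": 0, "grip": 0}, {"tx": 0, "ty": 0.5, "tz": 1, "rx": 0, "ry": 0, "rz": 0, "grip": 0}, {"tx": 0, "ty": 0.5, "tz": 1, "rx": 0, "ry": 0, "rz": 0, "grip": 0}, {"tx": 0, "ty": 0.5, "tz": 1, "rx": 0, "ry": 0, "rz": 0, "grip": 0}, {"tx": 0, "ty": 0.5, "tz": 1, "rx": 0, "ry": 0, "rz": 0, "grip": 0}], "newtons": 80}}

```text
time_s: 4.65
position: [0.4465, -0.1531, -0.0039]
eef_rot: [0.008, 2.786, -0.004]
force: [-1.7, 0.2, 5.0]
opening: 0.0106
gripper_force: 82.2
```

```bash
python3 - <<'E'
from h import *
state(); o=robot.get_obs()['position']
goal(o+[-.01,0,.08],-.4,20)
E
```

```text
pos [ 0.4465 -0.1531 -0.0039] yaw -0.34 zax [ 0.348 -0.003 -0.938] F [-1.7  0.2  5. ] op 0.0106 gf 82.17271199449897 t 4.65
t [-18.5  -0.2 -78.5] r [-0.06  0.36  0.09] dist 81.0 time 4.65
```

{"method": "carry_out", "body": {"motion": [{"tx": -2, "ty": 0, "tz": -8, "rx": 0, "ry": 0, "rz": 0, "grip": 0}, {"tx": -7, "ty": 0, "tz": -30, "rx": 0, "ry": 0, "rz": 0, "grip": 0}, {"tx": -14, "ty": 0, "tz": -60, "rx": 0, "ry": 0, "rz": 0, "grip": 0}, {"tx": -25, "ty": 0, "tz": -95, "rx": 0, "ry": 0, "rz": 0, "grip": 0}, {"tx": -25, "ty": 0, "tz": -95, "rx": 0, "ry": 0, "rz": 0, "grip": 0}, {"tx": -25, "ty": 0, "tz": -95, "rx": 0, "ry": 0, "rz": 0, "grip": 0}]}}

```text
time_s: 5.15
position: [0.4364, -0.153, 0.0945]
eef_rot: [0.007, 2.787, -0.005]
force: [1.2, -0.2, -2.6]
opening: 0.0108
gripper_force: 78.1
```

```bash
python3 - <<'E'
from h import *
state(); snap('wrist','w6')
# where the module would be: approx module_grip relative to TCP at grasp
d=np.radians(12.5); f=np.array([np.cos(d),np.sin(d),0])
org=np.array([.5563,.2380,0])
# grip pt offset from TCP when grasped: grip(.432,-.1525,.025) - tcp(.4465,-.1531,-.0039)
off=np.array([-.0145,0,.029])
offd=np.array([off[0]*np.cos(d),off[0]*np.sin(d),off[2]])
g=org+f*(-.06-.130-.04)+[0,0,.10]   # front face 40mm short of lip
print('tcp',g-offd); goal(g-offd,12.5,20)
E
```

```text
pos [ 0.4364 -0.153   0.0945] yaw -0.32 zax [ 0.347 -0.004 -0.938] F [ 1.2 -0.2 -2.6] op 0.0108 gf 78.14054846763611 t 5.15
tcp [0.34590821 0.19135726 0.071     ]
t [ 92.6 342.8 -11.5] r [ -4.38   0.08 -12.04] dist 355.0 time 5.2
```

View pics/w6.png

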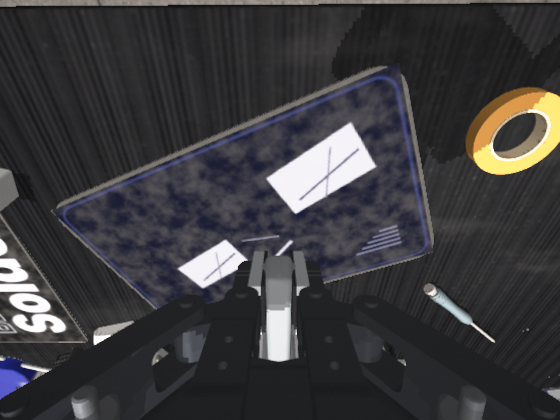

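```bash
python3 - <<'E'
from h import *
a=load('w6')
P=[w(a,278,v) for v in range(262,352,6)]
print(np.round(P,4))
E
```

```text
[[ 0.411  -0.1524  0.1218]
 [ 0.4111 -0.1524  0.1251]
 [ 0.4112 -0.1524  0.1282]
 [ 0.4121 -0.1524  0.1307]
 [ 0.4146 -0.1524  0.1317]
 [ 0.4181 -0.1524  0.1319]
 [ 0.4218 -0.1524  0.132 ]
 [ 0.4262 -0.1524  0.1318]
 [ 0.4302 -0.1525  0.1319]
 [ 0.4349 -0.1525  0.1318]
 [ 0.4397 -0.1525  0.1316]
 [ 0.4444 -0.1525  0.1317]
 [ 0.4489 -0.1526  0.132 ]
 [ 0.4541 -0.1526  0.132 ]
 [ 0.46   -0.1526  0.1317]]
```

{"method": "carry_out", "body": {"motion": [{"tx": 46, "ty": 171, "tz": -6, "rx": -2.2, "ry": 0, "rz": -6, "grip": 0}, {"tx": 46, "ty": 171, "tz": -6, "rx": -2.2, "ry": 0, "rz": -6, "grip": 0}, {"tx": 46, "ty": 171, "tz": -6, "rx": -2.2, "ry": 0, "rz": -6, "grip": 0}, {"tx": 46, "ty": 171, "tz": -6, "rx": -2.2, "ry": 0, "rz": -6, "grip": 0}, {"tx": 93, "ty": 343, "tz": -11, "rx": -4.4, "ry": 0.1, "rz": -12, "grip": 0}, {"tx": 93, "ty": 343, "tz": -11, "rx": -4.4, "ry": 0.1, "rz": -12, "grip": 0}, {"tx": 93, "ty": 343, "tz": -11, "rx": -4.4, "ry": 0.1, "rz": -12, "grip": 0}, {"tx": 93, "ty": 343, "tz": -11, "rx": -4.4, "ry": 0.1, "rz": -12, "grip": 0}, {"tx": 93, "ty": 343, "tz": -11, "rx": -4.4, "ry": 0.1, "rz": -12, "grip": 0}, {"tx": 93, "ty": 343, "tz": -11, "rx": -4.4, "ry": 0.1, "rz": -12, "grip": 0}, {"tx": 93, "ty": 343, "tz": -11, "rx": -4.4, "ry": 0.1, "rz": -12, "grip": 0}]}}

```text
time_s: 6.12
position: [0.3437, 0.1919, 0.0673]
eef_rot: [-0.311, 2.783, 0.053]
force: [0.1, 0.4, -1.9]
opening: 0.0108
gripper_force: 78.7
```

```bash
python3 - <<'E'
from h import *
state(); a=snap('wrist','w7'); b=snap('top','t7'); s=snap('scene','s7')
A=cv2.resize(b['image'][:,:,::-1][140:310,150:270],(480,680))[80:680]
cv2.imwrite('pics/c7.png',np.hstack([A[:600,:480],cv2.resize(a['image'][:,:,::-1][180:420,215:343],(320,600))]))
E
```

```text
pos [0.3437 0.1919 0.0673] yaw 12.73 zax [ 0.328  0.073 -0.942] F [ 0.1  0.4 -1.9] op 0.0108 gf 78.73894929885864 t 6.1167
```

View pics/c7.png

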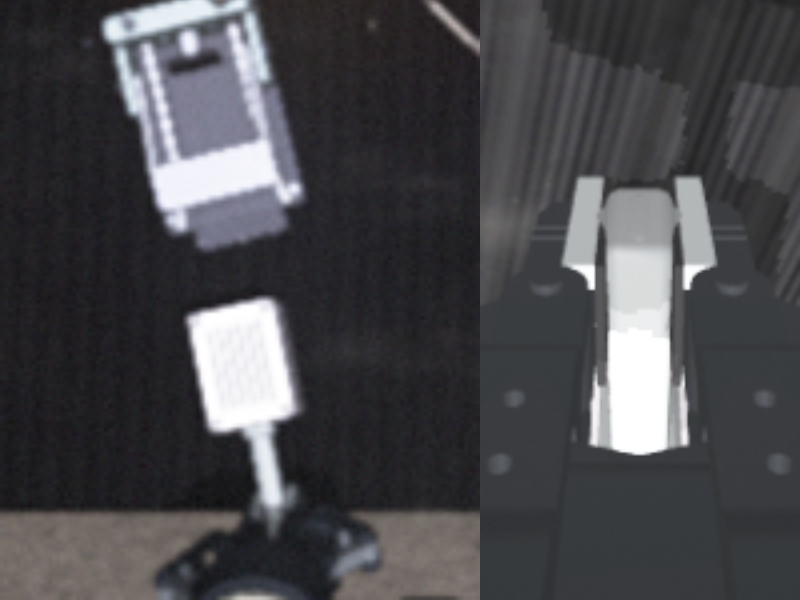

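```bash
python3 - <<'E'
from h import *
a=load('t7')
def cloud(a):
    v,u=np.mgrid[:420,:560]; D=a['depth']; E=a['extrinsics']
    p=np.stack([(u-a['cx'])/a['fx']*D,-(v-a['cy'])/a['fy']*D,-D],-1)
    return (p-E[:3,3])@E[:3,:3]
d=np.radians(12.5); org=np.array([.5563,.238])
f=np.array([np.cos(d),np.sin(d)]); l=np.array([-f[1],f[0]])
for n in('t0','t7'):
    P=cloud(load(n)).reshape(-1,3); xy=(P[:,:2]-org)@np.c_[f,l]
    m=(abs(xy[:,1])<.07)&(xy[:,0]>-.08)&(xy[:,0]<.13)
    Q=np.c_[xy,P[:,2]][m]*1000
    # height map on 5mm grid (x rows), every pixel max
    if n=='t0':
        print('     y',list(range(-60,61,6)))
        for x in range(-70,125,6):
            r=[]
            for y in range(-60,61,6):
                k=(abs(Q[:,0]-x)<3)&(abs(Q[:,1]-y)<3); r.append('%3d'%Q[k,2].max() if k.any() else '  .')
            print('%4d'%x,' '.join(r))
    for lo,hi,xa,xb in[(58,72,-60,15),(55,80,60,125),(5,14,-60,-30)]:
        k=(Q[:,2]>lo)&(Q[:,2]<hi)&(Q[:,0]>xa)&(Q[:,0]<xb)
        print(n,lo,k.sum(),cv2.minAreaRect(Q[k,:2].astype(np.float32)) if k.sum()>4 else '', Q[k].mean(0).round(1))
P=cloud(a).reshape(-1,3); k=(P[:,2]>.112)&(P[:,2]<.128)&(P[:,0]>.40)&(P[:,0]<.52)&(abs(P[:,1]-.22)<.06)
print('module',k.sum(),cv2.minAreaRect((P[k,:2]*1000).astype(np.float32)),P[k].mean(0))
E
```

```text
y [-60, -54, -48, -42, -36, -30, -24, -18, -12, -6, 0, 6, 12, 18, 24, 30, 36, 42, 48, 54, 60]
 -70   1   2   0   1  -1   2   0   0   1   0   2   0   1   1   1   4   0   2   3   0   0
 -64   0   2  -1   2   2   0   1   0   0   1   0   0   0   1   0   1   2   1   2   1   1
 -58   0   1   3   0   0   0   0   0   1   0   1   0   1   2   0   0   0   2   2   0   2
 -52   0   1   3   1   0   0   6   5   7   5   2   4   3   6   6   6   0   0   0   2   1
 -46   2   0   0   3   1   7   4   7   7   8   7   8   8   7   9   5   0  -1   0   2   0
 -40   0   4   0   0   0   8   9   9  10   9  10  11  11   9  12  10  17  11   6   0   0
 -34   0   0   9  12  25  14   8  10   9  13  11  10   9  11  10  24  24  12   4   1   0
 -28   0   0   9  15  63  26  64  68  67  63  65  65  63  65  65  67  65  12  10   2   2
 -22   1   2   8  14  64  68  65  67  69  65  66  65  64  65  66  64  68  10  -2   3   2
 -16   0   1   6   9  61  67  66  68  66  67  66  66  67  67  67  66  66  61   .   0   0
 -10   1   2  -2   9  68  67  65  65  68  68  67  65  66  66  65  66  67   .   .   0   3
  -4  -1   0   2  13  65  6
[... 2170 characters left out ...]
965) [93.  12.7 60.4]
t0 5 163 ((-40.527626037597656, -0.10208892822265625), (21.359760284423828, 91.37345886230469), 0.958458423614502) [-38.6   1.3   8.3]
t7 58 349 ((-6.453227996826172, 1.5551109313964844), (42.125389099121094, 76.79920196533203), 1.3961132764816284) [-12.4   1.5  63.8]
t7 55 197 ((94.2193374633789, 6.279621124267578), (16.28293800354004, 91.22883605957031), 2.8252108097076416) [93.  12.  60.6]
t7 5 167 ((-42.046836853027344, -0.18816757202148438), (23.818283081054688, 91.230224609375), 1.2183003425598145) [-38.6   2.4   8.1]
module 550 ((426.99200439453125, 207.33065795898438), (65.33513641357422, 50.01485824584961), 12.770602226257324) [0.4289543  0.20689149 0.11810326]
```

```bash
cat >> h.py <<'E'
def cloud(a):
    v,u=np.mgrid[:420,:560]; D=a['depth']; E=a['extrinsics']
    p=np.stack([(u-a['cx'])/a['fx']*D,-(v-a['cy'])/a['fy']*D,-D],-1)
    return ((p-E[:3,3])@E[:3,:3]).reshape(-1,3)
E
python3 - <<'E'
from h import *
P=np.vstack([cloud(load(n)) for n in('t0','t7')])
for yaw in (14,15,16):
    d=np.radians(yaw); org=np.array([.5563,.238]); f=np.array([np.cos(d),np.sin(d)]); l=np.array([-f[1],f[0]])
    Q=np.c_[(P[:,:2]-org)@np.c_[f,l],P[:,2]]*1000
    for s,(lo,hi) in {'R':(-36,-18),'L':(18,36)}.items():
        k=(Q[:,2]>21)&(Q[:,2]<30)&(Q[:,0]>6)&(Q[:,0]<84)&(Q[:,1]>lo)&(Q[:,1]<hi)
        c=np.polyfit(Q[k,0],Q[k,1],1); c=np.polyfit(*Q[k][abs(Q[k,1]-np.polyval(c,Q[k,0]))<4][:,:2].T,1)
        print(yaw,s,k.sum(),'slope deg',np.degrees(c[0]).round(2),'y at 0',c[1].round(2),'y range',np.percentile(Q[k,1],[5,95]).round(1))
    if yaw==15:
        for nm,(zl,zh,xa,xb) in dict(plate=(6,14,-37,-31),catch=(63,70,-40,10),bar=(57,68,84,100)).items():
            k=(Q[:,2]>zl)&(Q[:,2]<zh)&(Q[:,0]>xa)&(Q[:,0]<xb)&(abs(Q[:,1])<60); print(nm,'y',np.percentile(Q[k,1],[1,99]),'x',np.percentile(Q[k,0],[1,99]))
        k=(Q[:,2]>32)&(Q[:,2]<50)&(abs(Q[:,1])<15)&(Q[:,0]>50)&(Q[:,0]<83); print('block',Q[k,:2].min(0),Q[k,:2].max(0))
E
```

```text
14 R 100 slope deg 0.41 y at 0 -26.32 y range [-28.3 -23.6]
14 L 120 slope deg 0.8 y at 0 30.92 y range [29.2 34.3]
15 R 101 slope deg -0.51 y at 0 -26.37 y range [-29.2 -24.5]
15 L 119 slope deg -0.23 y at 0 30.93 y range [28.3 33.2]
plate y [-44.04779121  46.97522633] x [-36.92742182 -31.16001309]
catch y [-35.34186939  39.03513608] x [-26.84511246   0.48856636]
bar y [-41.68602293  46.67549644] x [86.25610958 99.56143101]
block [ 64.25466334 -14.88972716] [82.91460662 14.99130686]
16 R 101 slope deg -1.51 y at 0 -26.38 y range [-30.4 -25.2]
16 L 118 slope deg -1.22 y at 0 30.93 y range [27.4 32.5]
```

```bash
python3 - <<'E'
from h import *
goal([.3767,.1972,.0065],14.6,20)
E
```

```text
t [-8.5  0.4 69.4] r [-0.78 -0.14 -2.11] dist 70.0 time 6.27
```

{"method": "carry_out", "body": {"motion": [{"tx": -4, "ty": 0.2, "tz": 30, "rx": -0.4, "ry": -0.1, "rz": -1, "grip": 0}, {"tx": -7, "ty": 0.4, "tz": 55, "rx": -0.7, "ry": -0.1, "rz": -1.9, "grip": 0}, {"tx": -8.5, "ty": 0.4, "tz": 69, "rx": -0.8, "ry": -0.1, "rz": -2.1, "grip": 0}, {"tx": -8.5, "ty": 0.4, "tz": 69, "rx": -0.8, "ry": -0.1, "rz": -2.1, "grip": 0}, {"tx": -8.5, "ty": 0.4, "tz": 69, "rx": -0.8, "ry": -0.1, "rz": -2.1, "grip": 0}, {"tx": -8.5, "ty": 0.4, "tz": 69, "rx": -0.8, "ry": -0.1, "rz": -2.1, "grip": 0}]}}

```text
time_s: 6.77
position: [0.3779, 0.1978, 0.0091]
eef_rot: [-0.354, 2.769, 0.065]
force: [0.4, -0.4, -1.7]
opening: 0.0108
gripper_force: 78.7
```

```bash
python3 - <<'E'
from h import *
state(); a=snap('top','t8'); P=cloud(a)
d=np.radians(14.6); org=np.array([.5558,.2399]); f=np.array([np.cos(d),np.sin(d)]); l=np.array([-f[1],f[0]])
Q=np.c_[(P[:,:2]-org)@np.c_[f,l],P[:,2]]*1000
k=(Q[:,2]>48)&(Q[:,2]<66)&(Q[:,0]>-150)&(Q[:,0]<-50)&(abs(Q[:,1])<40)
print('z',Q[k,2].mean(),cv2.minAreaRect(Q[k,:2].astype(np.float32)))
for a_,b_ in((-130,-110),(-95,-80)):
  m=k&(Q[:,0]>a_)&(Q[:,0]<b_); print(a_,np.percentile(Q[m,1],[2,98]))
print('x',np.percentile(Q[k,0],[1,99]), 'front z',[Q[k&(abs(Q[:,0]-x)<8),2].mean().round(1) for x in(-125,-105,-80)])
k=(Q[:,2]>63)&(Q[:,2]<70)&(Q[:,0]>-40)&(Q[:,0]<10)&(abs(Q[:,1])<60); print('catch',np.percentile(Q[k,:2],[2,98],axis=0))
o=robot.get_obs(); print('tcp in dock',(o['position'][:2]-org)@np.c_[f,l]*1000)
E
```

```text
pos [0.3779 0.1978 0.0091] yaw 14.56 zax [ 0.334  0.088 -0.939] F [ 0.4 -0.4 -1.7] op 0.0108 gf 78.65728855133057 t 6.7667
z 60.01446101960338 ((-105.32628631591797, 2.5050792694091797), (77.61624908447266, 51.15187454223633), 0.010518633760511875)
-130 [-22.40656617  25.76942197]
-95 [-22.61805116  25.98824066]
x [-136.39722594  -67.38420284] front z [np.float64(60.3), np.float64(60.4), np.float64(60.1)]
catch [[-26.59113145 -36.79888876]
 [  0.35659887  36.19394133]]
tcp in dock [-182.40850942    4.42100638]
```

{"method": "carry_out", "body": {"motion": [{"tx": 0.6, "ty": -0.9, "tz": 1.7, "rx": 0, "ry": 0, "rz": 0, "grip": 0}, {"tx": 1.2, "ty": -1.7, "tz": 3.3, "rx": 0, "ry": 0, "rz": 0, "grip": 0}, {"tx": -5, "ty": -1.7, "tz": 5.6, "rx": 0, "ry": 0, "rz": 0, "grip": 0}, {"tx": -12, "ty": -1.7, "tz": 8.1, "rx": 0, "ry": 0, "rz": 0, "grip": 0}, {"tx": -19, "ty": -1.7, "tz": 10.6, "rx": 0, "ry": 0, "rz": 0, "grip": 0}, {"tx": -25, "ty": -1.7, "tz": 12.8, "rx": 0, "ry": 0, "rz": 0, "grip": 0}, {"tx": -31, "ty": -1.7, "tz": 15, "rx": 0, "ry": 0, "rz": 0, "grip": 0}, {"tx": -31, "ty": -1.7, "tz": 15, "rx": 0, "ry": 0, "rz": 0, "grip": 0}]}}

```text
time_s: 7.48
position: [0.4125, 0.2062, 0.0055]
eef_rot: [-0.357, 2.768, 0.065]
force: [-0.1, 0.2, -1.6]
opening: 0.0108
gripper_force: 78.7
```

```bash
cat >> h.py <<'E'
def dock():
    state(); P=cloud(robot.read_camera('top'))
    d=np.radians(14.6); org=np.array([.5558,.2399]); f=np.array([np.cos(d),np.sin(d)]); l=np.array([-f[1],f[0]])
    o=robot.get_obs(); F=o['force'][:2]; print('tcp dock',((o['position'][:2]-org)@np.c_[f,l]*1000).round(1),'F fwd,left',(F@np.c_[f,l]).round(1))
    Q=np.c_[(P[:,:2]-org)@np.c_[f,l],P[:,2]]*1000
    for x in range(-60,90,6): 
        k=(abs(Q[:,0]-x)<3)&(abs(Q[:,1])<18); k2=(abs(Q[:,0]-x)<3)&(Q[:,2]>50)&(Q[:,2]<100)&(abs(Q[:,1])<50)
        if k.any(): print('%d:%.1f(%s)'%(x,np.median(Q[k,2]),np.percentile(Q[k2,1],[3,97]).round(0) if k2.sum()>4 else ''),end=' ')
    print()
E
python3 -c "
from h import *
dock()"
```

```text
pos [0.4125 0.2062 0.0055] yaw 14.7 zax [ 0.334  0.089 -0.938] F [-0.1  0.2 -1.6] op 0.0108 gf 78.70965600013733 t 7.4833
tcp dock [-148.1    3.4] F fwd,left [-1.   0.6]
-60:56.7([-21.  25.]) -54:56.7([-22.  23.]) -48:58.0([-22.  24.]) -42:56.9([-21.  26.]) -36:56.1([-22.  26.]) -30:56.2([-18.  30.]) -24:63.2([-36.  35.]) -18:62.9([-34.  34.]) -12:63.8([-35.  35.]) -6:64.3([-37.  36.]) 0:64.2([-37.  36.]) 12:8.8([-38.  37.]) 18:8.6([-39.  38.]) 24:8.8([-37.  37.]) 30:8.1([-38.  38.]) 36:9.4() 42:8.1() 48:8.0() 54:8.2() 60:7.5() 66:30.7() 72:38.6() 78:22.0() 84:28.3([-39.  43.])
```

{"method": "carry_out", "body": {"motion": [{"tx": 0, "ty": -1.5, "tz": 0, "rx": 0, "ry": 0, "rz": 0, "grip": 0}, {"tx": 0.3, "ty": -1.5, "tz": 0.9, "rx": 0, "ry": 0, "rz": 0, "grip": 0}, {"tx": 0.6, "ty": -1.5, "tz": 1.6, "rx": 0, "ry": 0, "rz": 0, "grip": 0}, {"tx": 0.6, "ty": -1.5, "tz": 1.6, "rx": 0, "ry": 0, "rz": 0, "grip": 0}]}}

```text
time_s: 7.87
position: [0.4112, 0.2042, 0.0034]
eef_rot: [-0.357, 2.769, 0.065]
force: [-0.4, -0.8, -0.0]
opening: 0.0107
gripper_force: 79.0
```

```bash
python3 -c "
from h import *
dock()"
```

```text
pos [0.4112 0.2042 0.0034] yaw 14.7 zax [ 0.333  0.089 -0.939] F [-0.4 -0.8 -0. ] op 0.0107 gf 78.96830677986145 t 7.8667
tcp dock [-149.     1.9] F fwd,left [-0.2 -0.3]
-60:55.4([-23.  23.]) -54:55.3([-23.  22.]) -48:54.6([-23.  24.]) -42:55.1([-23.  23.]) -36:54.2([-22.  23.]) -30:12.7() -24:61.5([-35.  36.]) -18:62.9([-34.  34.]) -12:64.5([-36.  35.]) -6:63.2([-37.  36.]) 0:64.0([-37.  38.]) 12:8.3([-38.  38.]) 18:8.1([-38.  37.]) 24:9.7([-38.  36.]) 30:8.8([-38.  39.]) 36:8.8() 42:8.8() 48:9.0() 54:8.5() 60:8.2() 66:30.1() 72:40.0() 78:22.7() 84:32.7([-31.  42.])
```

{"method": "carry_out", "body": {"motion": [{"tx": -3.8, "ty": 0, "tz": 1.4, "rx": 0, "ry": 0, "rz": 0, "grip": 0}, {"tx": -7.5, "ty": 0, "tz": 2.7, "rx": 0, "ry": 0, "rz": 0, "grip": 0}, {"tx": -11.3, "ty": 0, "tz": 4.1, "rx": 0, "ry": 0, "rz": 0, "grip": 0}, {"tx": -15, "ty": 0, "tz": 5.5, "rx": 0, "ry": 0, "rz": 0, "grip": 0}, {"tx": -18.8, "ty": 0, "tz": 6.8, "rx": 0, "ry": 0, "rz": 0, "grip": 0}, {"tx": -22.6, "ty": 0, "tz": 8.2, "rx": 0, "ry": 0, "rz": 0, "grip": 0}, {"tx": -26.3, "ty": 0, "tz": 9.6, "rx": 0, "ry": 0, "rz": 0, "grip": 0}, {"tx": -30, "ty": 0, "tz": 10.9, "rx": 0, "ry": 0, "rz": 0, "grip": 0}]}}

```text
time_s: 8.58
position: [0.4422, 0.2123, 0.0031]
eef_rot: [-0.357, 2.77, 0.065]
force: [-4.0, -0.8, -0.2]
opening: 0.011
gripper_force: 79.1
```

```bash
python3 -c "
from h import *
dock()"
```

```text
pos [0.4422 0.2123 0.0031] yaw 14.7 zax [ 0.332  0.088 -0.939] F [-4.  -0.8 -0.2] op 0.011 gf 79.14803624153137 t 8.5833
tcp dock [-116.    2.] F fwd,left [-0.7 -0.1]
-60:54.9([-23.  24.]) -54:55.5([-24.  22.]) -48:55.3([-23.  24.]) -42:54.9([-23.  23.]) -36:55.3([-23.  23.]) -30:54.9([-23.  23.]) -24:54.7([-22.  25.]) -18:79.0([-34.  35.]) -12:79.2([-35.  34.]) -6:77.8([-34.  35.]) 0:76.9([-37.  34.]) 6:75.1([-37.  36.]) 18:9.1([-38.  37.]) 24:8.4([-38.  37.]) 30:9.3([-37.  36.]) 36:8.6([-38.  38.]) 42:9.2([-38.  38.]) 48:7.9() 54:9.3() 60:7.9() 66:32.1() 72:41.5() 78:10.7() 84:35.3([-30.  43.])
```

{"method": "carry_out", "body": {"motion": [{"tx": -4.3, "ty": 0, "tz": 1.6, "rx": 0, "ry": 0, "rz": 0, "grip": 0}, {"tx": -8.6, "ty": 0, "tz": 3.1, "rx": 0, "ry": 0, "rz": 0, "grip": 0}, {"tx": -12.9, "ty": 0, "tz": 4.7, "rx": 0, "ry": 0, "rz": 0, "grip": 0}, {"tx": -17.2, "ty": 0, "tz": 6.3, "rx": 0, "ry": 0, "rz": 0, "grip": 0}, {"tx": -21.5, "ty": 0, "tz": 7.8, "rx": 0, "ry": 0, "rz": 0, "grip": 0}, {"tx": -25.8, "ty": 0, "tz": 9.4, "rx": 0, "ry": 0, "rz": 0, "grip": 0}, {"tx": -30.1, "ty": 0, "tz": 11, "rx": 0, "ry": 0, "rz": 0, "grip": 0}, {"tx": -34.4, "ty": 0, "tz": 12.5, "rx": 0, "ry": 0, "rz": 0, "grip": 0}, {"tx": -38.7, "ty": 0, "tz": 14.1, "rx": 0, "ry": 0, "rz": 0, "grip": 0}, {"tx": -43, "ty": 0, "tz": 15.6, "rx": 0, "ry": 0, "rz": 0, "grip": 0}, {"tx": -47.3, "ty": 0, "tz": 17.2, "rx": 0, "ry": 0, "rz": 0, "grip": 0}, {"tx": -51.7, "ty": 0, "tz": 18.8, "rx": 0, "ry": 0, "rz": 0, "grip": 0}, {"tx": -51.7, "ty": 0, "tz": 18.8, "rx": 0, "ry": 0, "rz": 0, "grip": 0}]}}

```text
time_s: 9.72
position: [0.4964, 0.2266, 0.0038]
eef_rot: [-0.357, 2.768, 0.065]
force: [0.8, 1.0, -0.9]
opening: 0.0109
gripper_force: 78.7
```

```bash
python3 -c "
from h import *
dock()"
```

```text
pos [0.4964 0.2266 0.0038] yaw 14.7 zax [ 0.334  0.089 -0.938] F [ 0.8  1.  -0.9] op 0.0109 gf 78.74672412872314 t 9.7167
tcp dock [-61.2   2. ] F fwd,left [ 1.6 -0.5]
-60:32.1() -54:1.7() -48:8.6() -42:8.0() -36:10.1() -30:10.1() -24:12.1() -18:45.3([-35.  34.]) -12:79.5([-36.  34.]) -6:78.9([-36.  35.]) 0:78.9([-36.  35.]) 6:76.6([-37.  36.]) 12:55.3([-37.  37.]) 18:55.3([-36.  36.]) 24:55.1([-37.  35.]) 30:54.9([-36.  36.]) 36:54.8([-36.  37.]) 42:55.7([-36.  37.]) 48:54.0([-24.  23.]) 54:55.0([-22.  22.]) 66:36.6() 72:39.9() 78:10.9() 84:29.6([-39.  43.])
```

{"method": "carry_out", "body": {"motion": [{"tx": -1.9, "ty": 0, "tz": 0.7, "rx": 0, "ry": 0, "rz": 0, "grip": 0}, {"tx": -3.8, "ty": 0, "tz": 1.4, "rx": 0, "ry": 0, "rz": 0, "grip": 0}, {"tx": -5.6, "ty": 0, "tz": 2.1, "rx": 0, "ry": 0, "rz": 0, "grip": 0}, {"tx": -7.5, "ty": 0, "tz": 2.7, "rx": 0, "ry": 0, "rz": 0, "grip": 0}, {"tx": -9.4, "ty": 0, "tz": 3.4, "rx": 0, "ry": 0, "rz": 0, "grip": 0}, {"tx": -10.3, "ty": 0, "tz": 3.8, "rx": 0, "ry": 0, "rz": 0, "grip": 0}, {"tx": -10.3, "ty": 0, "tz": 3.8, "rx": 0, "ry": 0, "rz": 0, "grip": 0}]}}

```text
time_s: 10.35
position: [0.5056, 0.229, 0.0032]
eef_rot: [-0.357, 2.77, 0.065]
force: [-2.7, -1.8, 0.6]
opening: 0.0106
gripper_force: 79.1
```

```bash
python3 -c "
from h import *
dock()"
```

```text
pos [0.5056 0.229  0.0032] yaw 14.71 zax [ 0.332  0.088 -0.939] F [-2.7 -1.8  0.6] op 0.0106 gf 79.07539129257202 t 10.35
tcp dock [-51.3   2.1] F fwd,left [-2.4  0.1]
-60:54.4([-33.  -7.]) -54:36.8() -48:27.6() -42:7.8() -36:11.8() -30:11.5() -24:11.1() -18:77.9([-35.  34.]) -12:79.4([-36.  34.]) -6:79.1([-34.  35.]) 0:77.8([-37.  35.]) 6:77.3([-37.  37.]) 12:55.1([-37.  38.]) 18:54.9([-36.  36.]) 24:55.4([-37.  35.]) 30:55.1([-36.  36.]) 36:54.8([-36.  37.]) 42:55.2([-36.  36.]) 48:54.7([-24.  36.]) 54:54.7([-22.  24.]) 60:55.0([-23.  23.]) 66:47.2([-19.  23.]) 72:39.8() 78:23.3() 84:34.1([-38.  43.])
```

{"method": "carry_out", "body": {"motion": [{"tx": -0.9, "ty": 0, "tz": 0.3, "rx": 0, "ry": 0, "rz": 0, "grip": 0}, {"tx": -1.9, "ty": 0, "tz": 0.7, "rx": 0, "ry": 0, "rz": 0, "grip": 0}, {"tx": -2.8, "ty": 0, "tz": 1, "rx": 0, "ry": 0, "rz": 0, "grip": 0}, {"tx": -3.8, "ty": 0, "tz": 1.4, "rx": 0, "ry": 0, "rz": 0, "grip": 0}, {"tx": -4.7, "ty": 0, "tz": 1.7, "rx": 0, "ry": 0, "rz": 0, "grip": 0}, {"tx": -4.7, "ty": 0, "tz": 1.7, "rx": 0, "ry": 0, "rz": 0, "grip": 0}]}}

```text
time_s: 10.9
position: [0.5087, 0.2298, 0.0029]
eef_rot: [-0.358, 2.774, 0.064]
force: [-10.5, -3.5, 6.2]
opening: 0.0109
gripper_force: 80.2
```

```bash
python3 -c "
from h import *
dock()"
```

```text
pos [0.5087 0.2298 0.0029] yaw 14.71 zax [ 0.329  0.087 -0.94 ] F [-10.5  -3.5   6.2] op 0.0109 gf 80.22886991500854 t 10.9
tcp dock [-48.1   2.1] F fwd,left [-10.9  -0.8]
-60:87.1([-39.  42.]) -54:40.4([-28.  27.]) -48:33.4() -42:8.5() -36:12.3() -30:9.7() -24:10.3() -18:78.4([-35.  35.]) -12:79.3([-36.  34.]) -6:78.6([-35.  35.]) 0:78.6([-37.  36.]) 6:77.1([-37.  35.]) 12:54.4([-37.  38.]) 18:54.7([-36.  36.]) 24:55.4([-37.  36.]) 30:54.7([-35.  35.]) 36:54.2([-36.  37.]) 42:54.4([-36.  30.]) 48:54.9([-31.  36.]) 54:55.2([-23.  23.]) 60:54.8([-22.  23.]) 66:55.0([-20.  25.]) 72:44.1() 78:35.4() 84:29.6([-32.  43.])
```

{"method": "carry_out", "body": {"motion": [{"tx": -1.1, "ty": 0, "tz": -0.1, "rx": 0, "ry": 0, "rz": 0, "grip": 0}, {"tx": -2.1, "ty": 0, "tz": 0.2, "rx": 0, "ry": 0, "rz": 0, "grip": 0}, {"tx": -3, "ty": 0, "tz": 0.6, "rx": 0, "ry": 0, "rz": 0, "grip": 0}, {"tx": -3, "ty": 0, "tz": 0.6, "rx": 0, "ry": 0, "rz": 0, "grip": 0}]}}

```text
time_s: 11.28
position: [0.5104, 0.2302, 0.0029]
eef_rot: [-0.358, 2.777, 0.063]
force: [-14.5, -4.8, 9.2]
opening: 0.0105
gripper_force: 80.7
```

```bash
python3 -c "
from h import *
dock()"
```

```text
pos [0.5104 0.2302 0.0029] yaw 14.71 zax [ 0.326  0.086 -0.941] F [-14.5  -4.8   9.2] op 0.0105 gf 80.68174123764038 t 11.2833
tcp dock [-46.3   2.1] F fwd,left [-15.1  -0.3]
-60:148.6([-47.  42.]) -54:53.6([-34.  -9.]) -48:36.1() -42:25.2() -36:8.9() -30:9.7() -24:12.1() -18:79.3([-35.  35.]) -12:79.3([-35.  34.]) -6:79.1([-34.  34.]) 0:78.1([-37.  36.]) 6:77.4([-37.  35.]) 12:54.6([-37.  37.]) 18:54.9([-37.  36.]) 24:54.6([-37.  36.]) 30:54.4([-36.  36.]) 36:54.6([-36.  37.]) 42:54.8([-36.  37.]) 48:55.2([-23.  26.]) 54:54.9([-23.  24.]) 60:54.7([-22.  23.]) 66:54.4([-22.  24.]) 72:44.4([-15.  14.]) 78:38.4() 84:34.7([-34.  44.])
```

{"method": "carry_out", "body": {"motion": [{"tx": -0.3, "ty": 0, "tz": -0.9, "rx": 0, "ry": 0, "rz": 0, "grip": 0}, {"tx": -1.2, "ty": 0, "tz": -0.6, "rx": 0, "ry": 0, "rz": 0, "grip": 0}, {"tx": -2.2, "ty": 0, "tz": -0.2, "rx": 0, "ry": 0, "rz": 0, "grip": 0}, {"tx": -2.2, "ty": 0, "tz": -0.2, "rx": 0, "ry": 0, "rz": 0, "grip": 0}]}}

```text
time_s: 11.67
position: [0.5117, 0.2305, 0.0029]
eef_rot: [-0.359, 2.778, 0.063]
force: [-14.3, -3.6, 5.8]
opening: 0.011
gripper_force: 80.4
```

```bash
python3 -c "
from h import *
dock()"
```

```text
pos [0.5117 0.2305 0.0029] yaw 14.72 zax [ 0.325  0.086 -0.942] F [-14.3  -3.6   5.8] op 0.011 gf 80.3557026386261 t 11.6667
tcp dock [-45.1   2. ] F fwd,left [-15.2  -0.3]
-60:151.2([-44.  46.]) -54:61.1([-37. -12.]) -48:38.4() -42:28.1() -36:11.1() -30:10.5() -24:10.8() -18:77.4([-35.  35.]) -12:78.7([-36.  33.]) -6:79.5([-37.  35.]) 0:77.9([-36.  36.]) 6:76.1([-37.  35.]) 12:55.3([-37.  36.]) 18:53.5([-37.  37.]) 24:55.2([-37.  36.]) 30:55.1([-36.  35.]) 36:54.4([-36.  37.]) 42:55.5([-36.  36.]) 48:54.4([-30.  36.]) 54:54.5([-22.  25.]) 60:55.3([-23.  23.]) 66:53.9([-23.  24.]) 72:51.9([-20.  15.]) 78:42.7() 84:36.5([-28.  40.])
```

Lifting eased the downward force; plunger about 6.5 mm. Continuing in small steps.

{"method": "carry_out", "body": {"motion": [{"tx": -0.7, "ty": 0, "tz": -0.4, "rx": 0, "ry": 0, "rz": 0, "grip": 0}, {"tx": -1.4, "ty": 0, "tz": -0.2, "rx": 0, "ry": 0, "rz": 0, "grip": 0}, {"tx": -1.4, "ty": 0, "tz": -0.2, "rx": 0, "ry": 0, "rz": 0, "grip": 0}]}}

```text
time_s: 11.97
position: [0.5125, 0.2307, 0.003]
eef_rot: [-0.359, 2.779, 0.063]
force: [-13.0, -4.3, 3.5]
opening: 0.0105
gripper_force: 79.9
```

```bash
python3 -c "
from h import *
dock()"
```

```text
pos [0.5125 0.2307 0.003 ] yaw 14.72 zax [ 0.324  0.086 -0.942] F [-13.   -4.3   3.5] op 0.0105 gf 79.9343204498291 t 11.9667
tcp dock [-44.3   2. ] F fwd,left [-13.7  -0.7]
-60:152.3([-47.  46.]) -54:70.8([-38.  18.]) -48:38.2() -42:31.8() -36:10.0() -30:10.0() -24:11.4() -18:77.6([-35.  35.]) -12:78.3([-36.  34.]) -6:78.5([-34.  35.]) 0:77.4([-37.  34.]) 6:76.3([-37.  36.]) 12:55.0([-37.  37.]) 18:54.6([-36.  36.]) 24:54.8([-37.  36.]) 30:54.0([-36.  35.]) 36:54.8([-37.  37.]) 42:55.2([-36.  36.]) 48:54.7([-36.  32.]) 54:54.5([-24.  23.]) 60:54.7([-22.  23.]) 66:55.4([-23.  24.]) 72:52.6([-20.  24.]) 78:42.7() 84:37.7([-24.  43.])
```

{"method": "carry_out", "body": {"motion": [{"tx": -0.6, "ty": 0, "tz": 0.2, "rx": 0, "ry": 0, "rz": 0, "grip": 0}, {"tx": -1.2, "ty": 0, "tz": 0.3, "rx": 0, "ry": 0, "rz": 0, "grip": 0}, {"tx": -1.2, "ty": 0, "tz": 0.3, "rx": 0, "ry": 0, "rz": 0, "grip": 0}]}}

```text
time_s: 12.27
position: [0.5132, 0.2309, 0.0029]
eef_rot: [-0.359, 2.78, 0.062]
force: [-15.4, -4.2, 5.0]
opening: 0.011
gripper_force: 80.2
```

```bash
python3 -c "
from h import *
dock()"
```

```text
pos [0.5132 0.2309 0.0029] yaw 14.72 zax [ 0.323  0.085 -0.943] F [-15.4  -4.2   5. ] op 0.011 gf 80.2420163154602 t 12.2667
tcp dock [-43.4   2. ] F fwd,left [-14.5  -0.6]
-60:155.3([-45.  48.]) -54:64.6([-37.  40.]) -48:40.5() -42:32.1() -36:10.4() -30:9.5() -24:60.5([-36.  35.]) -18:64.0([-34.  34.]) -12:63.2([-36.  36.]) -6:64.5([-37.  33.]) 0:64.3([-37.  37.]) 6:54.3([-37.  35.]) 12:54.8([-36.  36.]) 18:54.2([-36.  36.]) 24:54.5([-35.  36.]) 30:54.4([-36.  38.]) 36:54.9([-36.  31.]) 42:54.8([-23.  24.]) 48:54.6([-22.  24.]) 54:54.4([-23.  23.]) 60:55.1([-21.  23.]) 66:54.6([-23.  23.]) 72:53.9([-20.  24.]) 78:43.3() 84:35.1([-37.  43.])
```

{"method": "carry_out", "body": {"motion": [{"tx": 1, "ty": 0, "tz": -0.3, "rx": 0, "ry": 0, "rz": 0, "grip": 0}, {"tx": 2, "ty": 0, "tz": -0.6, "rx": 0, "ry": 0, "rz": 0, "grip": 0}, {"tx": 3, "ty": 0, "tz": -0.8, "rx": 0, "ry": 0, "rz": 0, "grip": 0}, {"tx": 3.5, "ty": 0, "tz": -0.9, "rx": 0, "ry": 0, "rz": 0, "grip": 0}, {"tx": 3.5, "ty": 0, "tz": -0.9, "rx": 0, "ry": 0, "rz": 0, "grip": 0}]}}

```text
time_s: 12.73
position: [0.5115, 0.2304, 0.0034]
eef_rot: [-0.358, 2.776, 0.063]
force: [-8.7, -3.0, 0.9]
opening: 0.0109
gripper_force: 79.6
```

```bash
python3 -c "
from h import *
dock()"
```

```text
pos [0.5115 0.2304 0.0034] yaw 14.71 zax [ 0.327  0.086 -0.941] F [-8.7 -3.   0.9] op 0.0109 gf 79.58282232284546 t 12.7333
tcp dock [-45.3   2. ] F fwd,left [-8.8 -0.5]
-60:153.9([-45.  45.]) -54:57.7([-37.  19.]) -48:38.5() -42:29.8() -36:9.8() -30:10.7() -24:62.1([-36.  36.]) -18:63.8([-35.  34.]) -12:63.8([-36.  36.]) -6:64.7([-37.  35.]) 0:64.2([-36.  36.]) 6:54.8([-37.  35.]) 12:54.3([-36.  36.]) 18:54.2([-37.  36.]) 24:55.3([-37.  36.]) 30:55.4([-36.  38.]) 36:54.4([-24.  30.]) 42:55.0([-23.  25.]) 48:54.7([-22.  24.]) 54:54.9([-23.  23.]) 60:54.6([-22.  23.]) 66:53.7([-23.  24.]) 72:52.0([-19.  20.]) 78:42.9() 84:34.0([-37.  43.])
```

{"method": "carry_out", "body": {"motion": [{"tx": 0.8, "ty": 0, "tz": -0.1, "rx": 0, "ry": 0, "rz": 0, "grip": 0}, {"tx": 1.6, "ty": 0, "tz": -0.2, "rx": 0, "ry": 0, "rz": 0, "grip": 0}, {"tx": 2.4, "ty": 0, "tz": -0.3, "rx": 0, "ry": 0, "rz": 0, "grip": 0}, {"tx": 2.4, "ty": 0, "tz": -0.3, "rx": 0, "ry": 0, "rz": 0, "grip": 0}]}}

```text
time_s: 13.12
position: [0.5113, 0.2304, 0.004]
eef_rot: [-0.357, 2.772, 0.064]
force: [-3.5, -1.4, -2.6]
opening: 0.0107
gripper_force: 78.8
```

```bash
python3 -c "
from h import *
dock()"
```

```text
pos [0.5113 0.2304 0.004 ] yaw 14.71 zax [ 0.331  0.088 -0.94 ] F [-3.5 -1.4 -2.6] op 0.0107 gf 78.81243109703064 t 13.1167
tcp dock [-45.4   2. ] F fwd,left [-4.4  0. ]
-60:150.4([-44.  46.]) -54:57.5([-37.  19.]) -48:37.5() -42:31.2() -36:11.3() -30:10.0() -24:61.9([-35.  35.]) -18:64.3([-34.  33.]) -12:64.9([-35.  36.]) -6:63.7([-36.  33.]) 0:65.0([-37.  37.]) 6:55.3([-37.  35.]) 12:55.6([-36.  36.]) 18:55.1([-37.  36.]) 24:55.0([-37.  36.]) 30:55.3([-36.  36.]) 36:55.1([-31.  30.]) 42:55.0([-22.  24.]) 48:55.6([-23.  24.]) 54:54.6([-23.  23.]) 60:54.4([-22.  23.]) 66:54.7([-21.  24.]) 72:44.8([-18.  18.]) 78:42.5() 84:36.0([-39.  43.])
```

{"method": "carry_out", "body": {"motion": [{"tx": 0.9, "ty": 0, "tz": 0.3, "rx": 0, "ry": 0, "rz": 0, "grip": 0}, {"tx": 0.9, "ty": 0, "tz": 0.3, "rx": 0, "ry": 0, "rz": 0, "grip": 0}, {"tx": 0.9, "ty": 0, "tz": 0.3, "rx": 0, "ry": 0, "rz": 0, "grip": 0.4}, {"tx": 0.9, "ty": 0, "tz": 0.3, "rx": 0, "ry": 0, "rz": 0, "grip": 0.4}, {"tx": 0.9, "ty": 0, "tz": 0.3, "rx": 0, "ry": 0, "rz": 0, "grip": 0.4}, {"tx": 0.9, "ty": 0, "tz": 0.3, "rx": 0, "ry": 0, "rz": 0, "grip": 0.4}, {"tx": 0.9, "ty": 0, "tz": -10, "rx": 0, "ry": 0, "rz": 0, "grip": 0.4}, {"tx": 0.9, "ty": 0, "tz": -25, "rx": 0, "ry": 0, "rz": 0, "grip": 0.4}, {"tx": 0.9, "ty": 0, "tz": -50, "rx": 0, "ry": 0, "rz": 0, "grip": 0.4}, {"tx": 0.9, "ty": 0, "tz": -80, "rx": 0, "ry": 0, "rz": 0, "grip": 0.4}, {"tx": 20, "ty": 0, "tz": -110, "rx": 0, "ry": 0, "rz": 0, "grip": 0.4}, {"tx": 40, "ty": 0, "tz": -130, "rx": 0, "ry": 0, "rz": 0, "grip": 0.4}, {"tx": 40, "ty": 0, "tz": -130, "rx": 0, "ry": 0, "rz": 0, "grip": 0.4}, {"tx": 40, "ty": 0, "tz": -130, "rx": 0, "ry": 0, "rz": 0, "grip": 0.4}]}}

```text
time_s: 14.33
position: [0.4329, 0.2101, 0.1156]
eef_rot: [-0.357, 2.764, 0.067]
force: [-0.4, 0.2, -0.1]
opening: 0.0341
gripper_force: 0.0
```

```bash
python3 -c "
from h import *
dock()
P=cloud(robot.read_camera('top'))
d=np.radians(14.6); org=np.array([.5558,.2399]); f=np.array([np.cos(d),np.sin(d)]); l=np.array([-f[1],f[0]])
Q=np.c_[(P[:,:2]-org)@np.c_[f,l],P[:,2]]*1000
k=(Q[:,2]>50)&(Q[:,2]<60)&(Q[:,0]>6)&(Q[:,0]<80)&(abs(Q[:,1])<29); print(cv2.minAreaRect(Q[k,:2].astype(np.float32)),np.percentile(Q[k,0],[1,99]))
k=(Q[:,2]>24)&(Q[:,2]<45)&(Q[:,0]>-80)&(Q[:,0]<-27)&(abs(Q[:,1])<20); print('tongue',k.sum(),Q[k].min(0),Q[k].max(0),np.polyfit(Q[k,0],Q[k,1],1))
"
```

```text
pos [0.4329 0.2101 0.1156] yaw 14.73 zax [ 0.337  0.09  -0.937] F [-0.4  0.2 -0.1] op 0.0341 gf 0.0 t 14.3333
tcp dock [-126.4    1.9] F fwd,left [ 0.4 -0.3]
-60:16.8() -54:1.5() -48:7.2() -42:9.6() -36:9.3() -30:11.1() -24:60.7([-35.  35.]) -18:63.7([-34.  34.]) -12:64.9([-36.  36.]) -6:64.4([-37.  35.]) 0:63.2([-37.  36.]) 6:55.1([-36.  35.]) 12:54.5([-36.  35.]) 18:54.7([-37.  36.]) 24:55.0([-37.  36.]) 30:54.3([-36.  30.]) 36:55.5([-24.  24.]) 42:54.9([-20.  25.]) 48:54.9([-23.  24.]) 54:55.4([-23.  24.]) 60:54.5([-22.  23.]) 66:54.5([-23.  24.]) 72:46.0([-17.  18.]) 78:40.9() 84:34.0([-34.  43.]) 
((38.51083755493164, 0.7805995941162109), (64.60704803466797, 50.14352798461914), 0.08154945820569992) [ 6.56180037 69.339277  ]
tongue 95 [-71.4137905   -8.73759857  26.47741982] [-27.3929414    7.81175034  43.51799465] [ 0.00803322 -0.02140038]
```

```bash
python3 -c "
from h import *
print(robot.hand_in())"
```

```text
the job is handed in; nothing more can be done
None
```

The module is in the guide behind the dropped catch, straight to within about half a degree by the last depth reading. The gripper was clear when I handed the job in at about 14.4 s. Estimated block travel peaked around 8 mm, with about 15 N of push.

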